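# Move a charged battery pack from its charger into a sampling pump

### The job

Take the charged battery pack out of the flat charger and put it into the air-sampling pump: press down the charger's catch so that the pack springs out, draw the pack out along its rails, and slide it fully home in the pump's rails until the pump's catch clicks and holds it, then let go. Push no harder than the click needs and do not ram or wrench the pack in either shoe; leave the small things on the bench where they are.

Things in the scene. Friction and masses are not known exactly. Their poses are not given: they have to be found in the camera images.
- pack: Black battery pack, 84 long (x) x 60 wide (y) x 42 high, 0.2 to 0.4 kg. Origin: middle of its underside; z up, +x the nose that goes in first. Dovetail foot 8 high, 60 wide below, 50 above, nose corners bevelled 3 mm; over it a plain ribbed box 44 wide (y), x -40 to +38, z 8 to 42, to be gripped across y. Catch pocket underneath, x 20 to 35. At the start it is latched in the charger.
- charger: Flat grey charger, 130 x 82 mm, fixed on the left of the bench, left of and nearer than the pump, mouth toward the robot; on it a battery shoe. Origin: on the bench top under the middle of the latched pack; +x the way a pack slides in, z up. Level smooth deck at z = 22 from x = -42, dovetail rails x = -22 (mouth) to 44, black end block x = 44 to 80, 18 high over the deck.
- pump: Air-sampling pump, white case 210 x 86 x 41 mm, console (x 88 to 140, 60 high) at its far end; fixed right of the charger, mouth toward the robot. On it a shoe like the charger's, empty, deck at z = 44 from x = -60. Origin: on the bench top; +x the way a pack slides in, z up. Its shoe is screwed on through slots, so it sits up to 7 mm either way along x, which no pose shows; it does not move in use.
- pump_mouth (a point): Middle of the mouth of the pump's rails on the deck, shoe in mid slot: x = -22 (+-7), z = 44 of the pump. Both shoes: rails 9 high, inner faces leaning in, 62.4 apart at the deck, 51 at the top, flared 5 mm wider on each side in the first 14 mm. Before the mouth the bare deck is an apron, 38 long on the pump, to set the pack's nose on; rails leave the pack about 1.9 mm up and down.
- pump_home (a point): Where the pack's origin is when latched, shoe in mid slot: x = 0 (+-7), z = 44 of the pump. The click comes just there, the hard stop 1.8 mm later; pushes over 25 N strain the shoe. Pins and catch push back over the last 14 mm, 10 to 18 N with rubbing at the end; a pack let go before the click is pushed out again 14 mm. Only nose first does it click.
- charger_pad (a point): Middle of the top of the charger's ribbed grey push pad, 22 (x) x 26 mm, 7 mm proud of the end block; at x = 63, y = 0, z = 47 of the charger, beyond the nose of the pack. It goes down with the catch.
- charger_catch (a joint): The charger's catch, m: 0 = up in the pack's pocket, grows as its pad is pressed down, 0.0065 = fully down. The pack comes free at about 0.004. Spring 2 N at the top, 3.6 N fully down, plus up to 2 N of rubbing while the pack leans on it.
- pump_catch (a joint): The pump's sprung catch, m: 0 = up, grows as it goes down. It stands 3.6 mm up through the deck at x = 24 to 35 of the shoe, ramped toward the mouth; a pack sliding in pushes it down and it snaps up again into the pocket at the latched place. Its pad is like the charger's (z = 69).
- charger_pins (a joint): Two sprung brass pins in the charger's end block that push the pack out, m: 0 = out, 0.014 = pack latched, 0.0158 = hard stop. 6 N when latched, 2.5 N when out; damped, so the freed pack comes out 14 mm in about half a second.
- pump_pins (a joint): The same pins in the pump: 0 = out, 0.014 = pack latched, 0.0158 = hard stop.
- stopper: Black rubber stopper, 34 mm wide, 28 high, standing on the front of the bench, right of the pump's mouth. Origin at its underside.
- tweezers: Steel tweezers, 124 mm, lying on the front edge of the bench in front of the tall disperser. Origin at the middle of the underside.
- timer: White timer, 66 x 56 x 16 mm, lying on the front of the bench, right of the disperser. Origin at the middle of its underside.
- beaker: Small clear beaker, 61 mm wide, 73 high, standing left of the charger. Origin at its underside.

How it is judged (in metres and radians):
On the way, in this order (a step that is already met when the one before it is completed fails the run):
1. with its catch pressed, the pack has sprung at least 8 mm out of its place in the charger (x of pack in the frame of charger below -0.008 m), for 0.1 s.
2. the pack is drawn clear of the charger's rails (horizontal distance between pack and charger above 0.075 m), for 0.1 s.
At the end, for the whole second after the job is handed in: The pack rests released and latched in the pump: the pump's catch up (under 1.5 mm), its pins held in 12 to 16.5 mm, the pack's middle within 11 mm of the mid-slot place along the rails and 3 mm across, down on the deck and in line with the rails within 0.06 rad (x of pack in the frame of pump between -0.011 and 0.011 m and y of pack in the frame of pump between -0.003 and 0.003 m and z of pack in the frame of pump between 0.042 and 0.047 m and angle between the x axis of pack and the x axis of pump, either way round below 0.06 rad and angle between pack's own z axis and vertical below 0.06 rad and value of joint pump_catch below 0.0015 m and value of joint pump_pins between 0.012 and 0.0165 m and linear speed of pack below 0.01 m/s); the robot touches nothing.
It fails at once if the pack is pressed against the charger with more than 50 N, all contacts added up (contact force between pack and charger above 50 N).
It fails at once if the pack is pressed against the pump with more than 50 N, all contacts added up (contact force between pack and pump above 50 N).
It fails at once if the stopper, tweezers, timer or beaker is moved more than 30 mm (distance of any of stopper, tweezers, timer, beaker from where it was at the start of the episode above 0.03 m).
It also fails if it takes over 58 s, if anything falls off the work surface, if the arm or the gripper's body presses on something with over 40 N, if the wrist force passes 120 N, or if a joint passes its speed limit or range.

### The arm

A 6-joint arm with a two-finger parallel gripper is mounted at the origin on a cart in front of the work surface, level with it; the furniture and walls round the work are solid. World frame = base frame: x ahead of the robot, y to its left, z up, the work surface at z = 0. Lengths are in m, angles in degrees, forces in N, time in s.
With the tool pointing down it reaches from about 0.3 to 0.75 m from the base axis. Payload 8.5 kg.
Tool frame: the origin (TCP) lies at the very end of the fingers, on their centre line; the grasp point (between the pads) lies env.pinch_z behind it (env.pinch_z is the distance from the TCP to the grasp point, in m); z points along the fingers, y is the line along which they close (so a half turn about z gives the same grasp; the last joint's range is limited). The gripper opens to 85 mm and grips with 20 to 120 N. Pads are 22 mm wide; open, the fingers measure 114 mm over their backs; the gripper's body (76 mm by 85 mm) begins 54 mm behind the grasp point. The pads swing forward as they close: fully open they stand 13 mm farther back than shut.
Start: joints at [-88.539, 21.807, 74.336, -0, 83.858, -12.336], TCP at [0.131, -0.534, 0.231] pointing down, gripper open.
Joint ranges: [-178.18, 178.18], [-50.72, 133.34], [12.68, 142.11], [-81.47, 261.47], [9.98, 163.14], [-165.26, 165.26]. Speed limits (degrees/s): [136.94, 136.94, 180, 180, 180, 180].

### API

Orientations are given as a 3x3 rotation matrix whose columns are the frame's x, y, z axes.
In Python, from rig import telemetry, get_image, env gives the robot as it stands. The module is installed in compiled form; this text tells all that it offers.
- The arm moves only by the tool apply_moves, never from a script. Its argument "series" is a list of rows, each a list of 7 numbers: the shift along the tool's x, y, z in mm, then the turn, a rotation vector about the tool's x, y, z in degrees, then the opening, from 0 (shut) to 1 (fully open). A call has 1 to 12 rows; each row shifts and turns the commanded pose from where the row before left it, along the tool's axes as they then stand; what a row does not reach is not made up. A row lasts 1/8 s, in which the tool goes at most 62.5 mm and 10.7 degrees, less where a joint would pass 70% of its speed; a pose out of reach is approached as far as the arm can. A call with a gripper value outside its range is refused whole. The fingers move at their own pace and stop on an object; "grip_force" is the grip in N (left out, the last holds). Time passes only in rows, so rows that do not move let the fingers close. It gives the time, the measured TCP pose, the force, the opening and the grip force at its end, in the units of the state.
- telemetry.observe(): the state, without advancing time (a new reading comes with each control period).
- get_image(name): name is "side" or "top"; returns a dict with "frame" (420x560x3 uint8, red, green, blue), "z_map" (420x560 float32, m along the optical axis (not along the pixel's ray), 0 where there is no reading), "vertical_fov" (degrees; the focal length in pixels is half the picture's height over the tangent of half this angle, whatever the lens; pixels are square), "cx", "cy" (the principal point, pixels), "eye" and "attitude" of the camera in the world. Camera axes: x right, y up, looking along -z (the intrinsics and any distortion apply to the point x, -y, -z); pixel columns grow to the right and rows downward; lengths in m; the calibration is good to about 2 mm. A picture is of the moment at which its call begins.
- env.close_job(): hands the job in; it is judged then, once.
The state is a dict: "time_s": time; "q": joint angles; "qvel": joint speeds; "joint_efforts": joint torques, N m; "position": TCP position; "tool_rot": TCP orientation; "ft_force": force on the tool from outside, world axes, zero at the start; "wrist_torque": the same for the moment, N m; "grip_width": finger opening in m; "gripper_force": force on a finger pad.
Only numpy, scipy, OpenCV 4.12 (cv2) and the standard library are available. Lean on these libraries where they do the work, as an engineer would, in place of code of your own. Each camera call takes 0.05 s, during which the arm holds its last target. There are 200 camera calls.

## Working session

There is one attempt and no reset: what is moved stays moved. The work goes in short steps, Python scripts to look and compute and a tool call to move; the robot and the scene stay as the last step left them, time stands still between calls to the robot, and variables do not carry over. Pictures are saved under pics/ and viewed, at most 10 in all, crops included, and the job is handed in when it is done.

Besides the shell and the picture viewer there is one more tool, called as name(argument=value, ...) on one line, values as JSON. apply_moves: Moves the arm, as the interface text tells. Its arguments: {"type":"object","properties":{"series":{"type":"array"},"grip_force":{"type":"number"}},"required":["series"]}

```bash
mkdir -p pics; cat > h.py <<'E'
import numpy as np, cv2, pickle
from rig import telemetry, get_image, env
def snap(n,tag):
    d=get_image(n); cv2.imwrite(f'pics/{tag}.png',d['frame'][:,:,::-1]); pickle.dump(d,open(f'{tag}.pkl','wb')); return d
def cloud(d):
    z=d['z_map']; H,W=z.shape; f=H/2/np.tan(np.radians(d['vertical_fov'])/2)
    v,u=np.mgrid[:H,:W]; p=np.stack([(u-d['cx'])/f*z,-(v-d['cy'])/f*z,-z],-1)
    R=np.array(d['attitude']); P=p@R.T+np.array(d['eye']); P[z==0]=np.nan; return P
E
python3 - <<'E'
from h import *
for n in('side','top'):
    d=snap(n,n+'0'); print(n,{k:v for k,v in d.items() if k not in('frame','z_map')})
print(telemetry.observe(),env.pinch_z)
E
```

```text
side {'vertical_fov': 49.10305430756345, 'cx': 284.36474083232565, 'cy': 206.27941188810235, 'eye': array([-0.18341624,  0.88669371,  0.6579824 ]), 'attitude': array([[-0.6583368 ,  0.38385373, -0.64749438],
       [-0.75233203, -0.36328526,  0.54956377],
       [-0.02427306,  0.84892882,  0.52794951]])}
top {'vertical_fov': 46.341956468426865, 'cx': 273.068141799784, 'cy': 201.2729006692568, 'eye': array([0.34216228, 0.25441325, 1.12957199]), 'attitude': array([[ 1.29792926e-02,  9.86700624e-01, -1.62029058e-01],
       [-9.99914613e-01,  1.30537896e-02, -6.04841713e-04],
       [ 1.51829554e-03,  1.62023073e-01,  9.86785802e-01]])}
{'time_s': 0.1, 'q': array([-8.85387248e+01,  2.18364166e+01,  7.43794695e+01, -5.18712586e-04,
        8.38586234e+01, -1.23359135e+01]), 'qvel': array([-0.05665313, -0.03731401, -0.11067074,  0.10236993, -0.0834355 ,
        0.03117028]), 'joint_efforts': array([ 5.92180935e-03, -4.49216723e+01, -2.31652629e+01, -1.21640323e-04,
        3.67044806e-03,  4.43202893e-06]), 'position': array([ 0.13115441, -0.53385805,  0.23078575]), 'tool_rot': array([[ 9.71145756e-01,  2.38486727e-01, -4.21611204e-05],
       [ 2.38486579e-01, -9.71144923e-01,  1.29978175e-03],
       [ 2.69036137e-04, -1.27233239e-03, -9.99999154e-01]]), 'ft_force': array([-0.27702655, -0.34084229, -1.04012645]), 'wrist_torque': array([0.02484559, 0.01486627, 0.00260786]), 'gripper_force': 0.0, 'grip_width': 0.08549871676293103} 0.0187
```

View pics/top0.png

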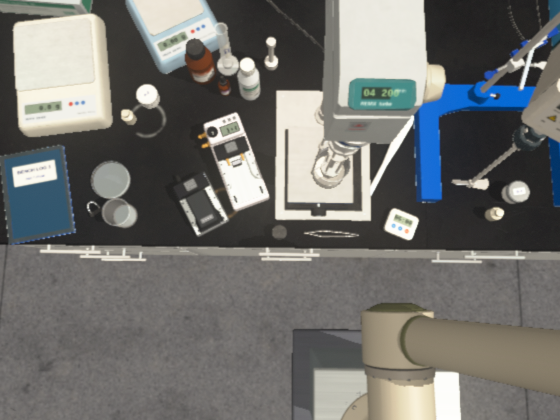

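View pics/side0.png

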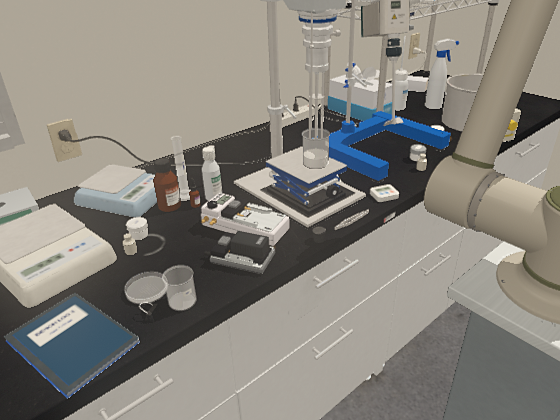

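The top view shows the charger with the pack at about (202,204) and the pump at about (236,160), both yawed some 20°. The side view shows them at (240,252) and (243,217). Next I'll measure both from the depth map and an enlarged crop.

```bash
python3 - <<'E'
from h import *
d=pickle.load(open('top0.pkl','rb')); P=cloud(d)
c=d['frame'][105:245,165:280,::-1]; cv2.imwrite('pics/c1.png',cv2.resize(c,None,fx=4.2,fy=4.2,interpolation=cv2.INTER_CUBIC))
S=P[105:245,165:280].reshape(-1,3)
print(np.histogram(S[:,2],bins=np.arange(-.01,.14,.005)))
def rect(m,name):
    q=(m*1000).astype(np.float32); r=cv2.minAreaRect(q[:,:2]); print(name,len(q),r,np.median(q[:,2]))
U=P[:,:,:]
v,u=np.mgrid[:420,:560]
ch=(u>168)&(u<232)&(v>168)&(v<240); pu=(u>195)&(u<272)&(v>108)&(v<212)
z=P[:,:,2]
rect(P[ch&(z>.058)&(z<.07)&(u<225)&(v>178)],'packtop')
rect(P[ch&(z>.012)&(u<230)],'chargerall')
rect(P[pu&(z>.037)&(z<.049)],'pumpdeck')
for vv in range(112,216,4):
    print(vv,' '.join('%3d'%(1000*z[vv,uu]) if z[vv,uu]==z[vv,uu] else ' . ' for uu in range(168,274,3)))
E
```

```text
(array([ 112, 4901, 4798,  113,   55,  175,  121,  309,  610,  636, 1247,
        545,  326,  478, 1155,  353,   89,   11,    0,    0,    0,    0,
          0,    0,    0,    0,    0,    0,    0,    0]), array([-0.01 , -0.005,  0.   ,  0.005,  0.01 ,  0.015,  0.02 ,  0.025,
        0.03 ,  0.035,  0.04 ,  0.045,  0.05 ,  0.055,  0.06 ,  0.065,
        0.07 ,  0.075,  0.08 ,  0.085,  0.09 ,  0.095,  0.1  ,  0.105,
        0.11 ,  0.115,  0.12 ,  0.125,  0.13 ,  0.135,  0.14 ]))Traceback (most recent call last):
  File "<stdin>", line 12, in <module>
  File "<stdin>", line 7, in rect
cv2.error: OpenCV(4.12.0) /io/opencv/modules/imgproc/src/convhull.cpp:143: error: (-215:Assertion failed) total >= 0 && (depth == CV_32F || depth == CV_32S) in function 'convexHull'
```

View pics/c1.png

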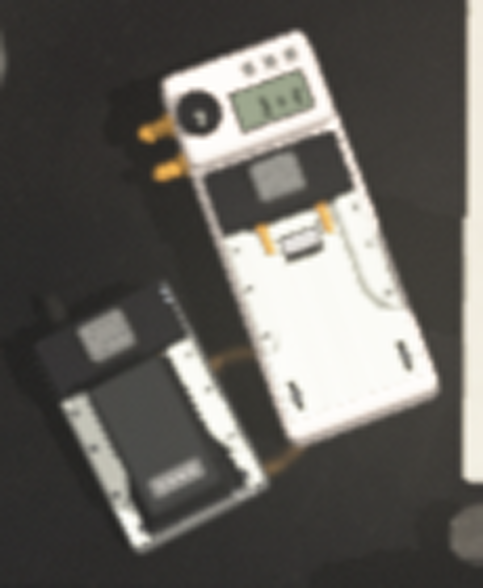

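```bash
cat >> h.py <<'E'
def ray(d,u,v,z):
    f=420/2/np.tan(np.radians(d['vertical_fov'])/2)
    r=np.array(d['attitude'])@np.array([(u-d['cx'])/f,-(v-d['cy'])/f,-1]); e=np.array(d['eye'])
    return e+r*(z-e[2])/r[2]
E
python3 - <<'E'
from h import *
d=pickle.load(open('top0.pkl','rb')); P=cloud(d); z=np.nan_to_num(P[:,:,2],nan=-1)
def c(a,b,h,n=''):
    p=ray(d,165+(a+.5)/4.2-.5,105+(b+.5)/4.2-.5,h)*1000; print(n,p.round(1)); return p
for n,a,b,h in [('pumpNR',438,388,.041),('pumpNL',297,443,.041),('pumpFL',163,78,.06),('pumpFR',302,30,.06),('ppad',278,176,.069),('pblkNL',217,232,.062),('pblkNR',355,187,.062),
 ('cpad',106,335,.047),('cblkFL',36,345,.04),('cblkFR',165,282,.04),('cblkNL',62,398,.04),('cblkNR',190,340,.04),('cNL',138,552,.022),('cNR',268,487,.022)]: c(a,b,h,n)
# slopes of depth edges
v,u=np.mgrid[:420,:560]
ch=(u>168)&(u<232)&(v>168)&(v<240); pu=(u>195)&(u<272)&(v>108)&(v<212)
def rect(m,name):
    q=(P[m]*1000).astype(np.float32)
    print(name,len(q),cv2.minAreaRect(q[:,:2]),np.median(q,0), q.mean(0))
ker=np.ones((3,3),np.uint8)
op=lambda m:cv2.morphologyEx(m.astype(np.uint8),cv2.MORPH_OPEN,ker)>0
rect(op(ch&(z>.053)&(z<.075)&(u<225)&(v-178>(u-228)*.9)),'pack')
rect(op(pu&(z>.035)&(z<.052)&(u>215)),'deck')
for vv in range(165,240,3):
    print(vv,' '.join('%3d'%(1000*z[vv,uu]) for uu in range(168,274,3)))
E
```

```text
pumpNR [530.5 264.6  41. ]
pumpNL [499.7 339.4  41. ]
pumpFL [695.1 415.3  60. ]
pumpFR [723.2 341.   60. ]
ppad [638.8 350.9  69. ]
pblkNL [609.6 383.2  62. ]
pblkNR [635.3 310.3  62. ]
cpad [555.9 442.6  47. ]
cblkFL [551.3 481.3  40. ]
cblkFR [586.9 413.1  40. ]
cblkNL [522.6 466.   40. ]
cblkNR [555.2 398.5  40. ]
cNL [442.1 424.9  22. ]
cNR [478.2 356.   22. ]Traceback (most recent call last):
  File "<stdin>", line 15, in <module>
  File "<stdin>", line 12, in rect
cv2.error: OpenCV(4.12.0) /io/opencv/modules/imgproc/src/convhull.cpp:143: error: (-215:Assertion failed) total >= 0 && (depth == CV_32F || depth == CV_32S) in function 'convexHull'
```

```bash
python3 - <<'E'
from h import *
def fr(o,yaw):
    y=np.radians(yaw); return np.array(o)/1000,np.array([[np.cos(y),np.sin(y)],[-np.sin(y),np.cos(y)]])
C=fr((499.3,412),27.5); U=fr((579.6,327.3),21.4)
for n in('top','side'):
    d=pickle.load(open(n+'0.pkl','rb')); P=cloud(d).reshape(-1,3); P=P[~np.isnan(P[:,0])]
    for name,(o,R),lo,hi,box in [('pack',C,.055,.075,(-.06,.042,-.035,.035)),('cblk',C,.033,.046,(.046,.1,-.06,.06)),('pumpdeck',U,.036,.05,(-.1,.04,-.06,.06)),('console',U,.053,.07,(.088,.16,-.06,.06)),('pblk',U,.055,.07,(.03,.084,-.06,.06)),('ppad',U,.066,.076,(.03,.084,-.06,.06))]:
        q=(P[:,:2]-o)@R.T; m=(P[:,2]>lo)&(P[:,2]<hi)&(q[:,0]>box[0])&(q[:,0]<box[1])&(q[:,1]>box[2])&(q[:,1]<box[3])
        q=q[m]*1000
        if len(q)<20: print(n,name,len(q));continue
        # per-bin lateral centre -> yaw
        b=[(x,np.percentile(q[abs(q[:,0]-x)<4,1],3),np.percentile(q[abs(q[:,0]-x)<4,1],97)) for x in range(-90,150,8) if (abs(q[:,0]-x)<4).sum()>25]
        b=np.array(b); mid=(b[:,1]+b[:,2])/2
        print(n,name,len(q),'x',np.percentile(q[:,0],[2,98]).round(1),'y',np.percentile(q[:,1],[2,98]).round(1),'z',np.median(P[m,2]).round(4),'mid',mid.round(1))
E
```

```text
top pack 704 x [-38.1  36.2] y [-21.8  20.4] z 0.0639 mid [-1.7 -1.6 -1.5 -1.  -0.8 -0.  -0.1 -0.2 -0.5  0.7]
top cblk 442 x [46.4 80.2] y [-36.4  38. ] z 0.0402 mid [0.6 1.  0.7 0.7 0.1]
top pumpdeck 1496 x [-67.   36.5] y [-40.9  41.4] z 0.0435 mid [ 0.   1.1  0.5  0.3  0.8  0.3  0.5  0.5  1.5  0.7 -0.   0.1  0.5  0.9]
top console 705 x [ 88.6 138.1] y [-38.6  39.7] z 0.0603 mid [ 0.8  0.5  0.4  0.5 -0.9  0.7  0.5]
top pblk 534 x [40.  79.4] y [-36.1  37.3] z 0.0624 mid [0.4 0.5 0.7 0.4 0.9]
top ppad 109 x [53.  74.1] y [-12.1  13.1] z 0.0686 mid [ 2.8  0.5 -0.3]
side pack 496 x [-38.6  35.7] y [-18.9  23.3] z 0.0626 mid [1.6 2.3 1.7 2.7 1.8 1.3 3.5 4.  2.5]
side cblk 252 x [46.8 79.7] y [-33.   40.7] z 0.0391 mid [22.6  4.7  3.9  5.   2.9]
side pumpdeck 862 x [-66.7  35.7] y [-33.9  44. ] z 0.0427 mid [2.2 3.2 5.1 4.6 5.1 5.  4.1 5.7 6.7 6.7 5.8 5.9 7.4 6.7]
side console 338 x [ 88.5 137. ] y [-35.2  42.9] z 0.0595 mid [3.8 5.9 4.3 7.3 5.9 1.9]
side pblk 285 x [43.8 78.6] y [-33.7  40.5] z 0.0611 mid [3.5 3.5 4.  3.7 2.7]Traceback (most recent call last):
  File "<stdin>", line 13, in <module>
IndexError: too many indices for array: array is 1-dimensional, but 2 were indexed
```

The depth map agrees: charger origin about (499,412) mm with yaw about 28°, and pump origin about (579,328) mm with yaw 21.4°. I'll swing the arm over on a small radius, clear of the disperser.

apply_moves(series=[[36.5,-47.5,0,0,0,0,0],[36.5,-47.5,0,0,0,0,0],[36.5,-47.5,0,0,0,0,0],[36.5,-47.5,0,0,0,0,0],[36.5,-47.5,0,0,0,0,0],[36.5,-47.5,0,0,0,0,0],[36.5,-47.5,0,0,0,0,0],[18.8,-55.4,0,0,0,0,0],[18.8,-55.4,0,0,0,0,0],[18.8,-55.4,0,0,0,0,0],[18.8,-55.4,0,0,0,0,0],[18.8,-55.4,0,0,0,0,0]], grip_force=40)

```text
time_s: 1.6
position: [0.3249, 0.1432, 0.2314]
tool_rot: [[0.971, 0.239, 0.001], [0.239, -0.971, -0.0], [0.001, 0.0, -1.0]]
ft_force: [0.7, -1.3, 0.3]
grip_width: 0.0003
gripper_force: 0.0
```

apply_moves(series=[[42.1,-33.7,0,0,0,0,0],[42.1,-33.7,0,0,0,0,0],[42.1,-33.7,0,0,0,0,0],[42.1,-33.7,0,0,0,0,0],[42.1,-33.7,0,0,0,0,0],[42.1,-33.7,0,0,0,0,0],[42.1,-33.7,0,0,0,0,0],[0,0,55,0,0,-7.2,0],[0,0,55,0,0,-7.2,0],[0,0,55,0,0,0,0],[0,0,0,0,0,0,0],[0,0,0,0,0,0,0]])

```text
time_s: 3.1
position: [0.5562, 0.4411, 0.0688]
tool_rot: [[0.881, 0.472, 0.003], [0.472, -0.881, 0.002], [0.003, -0.0, -1.0]]
ft_force: [-0.4, 0.4, 1.1]
grip_width: -0.0001
gripper_force: 0.0
```

```bash
python3 - <<'E'
from h import *
for n in('top','side'): snap(n,n+'1')
a=cv2.imread('pics/top1.png')[150:250,150:260]; b=cv2.imread('pics/side1.png')[190:290,180:290]
cv2.imwrite('pics/c2.png',np.hstack([cv2.resize(x,None,fx=3.6,fy=3.6,interpolation=cv2.INTER_CUBIC) for x in(a,b)]))
E
```

```text
(no output)
```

View pics/c2.png

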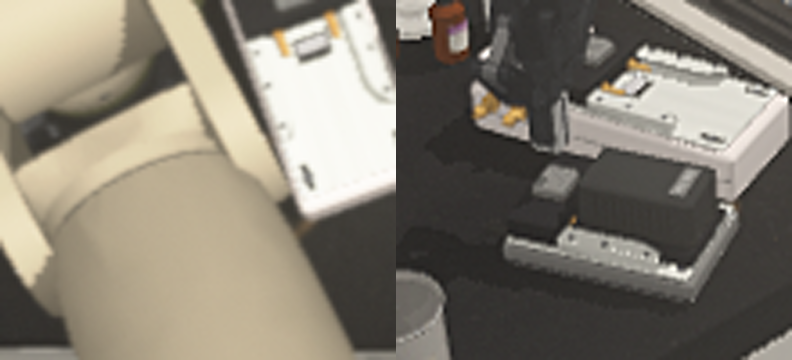

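In the side crop the closed fingertips are at about (550,150), directly above the charger pad at (555,178). Now I'll press slowly.

apply_moves(series=[[0,0,10,0,0,0,0],[0,0,10,0,0,0,0],[0,0,3,0,0,0,0],[0,0,2,0,0,0,0],[0,0,1,0,0,0,0],[0,0,0,0,0,0,0]])

```text
time_s: 3.95
position: [0.5552, 0.4405, 0.0406]
tool_rot: [[0.881, 0.472, 0.0], [0.472, -0.881, 0.0], [0.0, 0.0, -1.0]]
ft_force: [-1.5, -0.6, 3.2]
grip_width: -0.0
gripper_force: 1.7
```

apply_moves(series=[[0,0,0,0,0,0,0],[0,0,0,0,0,0,0],[0,0,0,0,0,0,0],[0,0,0,0,0,0,0]])

```text
time_s: 4.45
position: [0.5552, 0.4406, 0.0405]
tool_rot: [[0.881, 0.473, 0.0], [0.473, -0.881, 0.0], [0.0, -0.0, -1.0]]
ft_force: [-2.2, -0.2, 5.4]
grip_width: -0.0001
gripper_force: 2.6
```

```bash
cat >> h.py <<'E'
C=(np.array([.4992,.4123]),np.radians(28.2)); U=(np.array([.5793,.328]),np.radians(21.4))
def loc(P,F):
    o,y=F; c,s=np.cos(y),np.sin(y); return np.c_[(P[:,:2]-o)@np.array([[c,-s],[s,c]]),P[:,2]]*1000
def box(n,tag,F,lo,hi,b):
    d=snap(n,tag); P=cloud(d).reshape(-1,3); P=P[~np.isnan(P[:,0])]; q=loc(P,F)
    q=q[(q[:,2]>lo)&(q[:,2]<hi)&(q[:,0]>b[0])&(q[:,0]<b[1])&(q[:,1]>b[2])&(q[:,1]<b[3])]
    print(n,len(q),'x',np.percentile(q[:,0],[2,98]).round(1),'y',np.percentile(q[:,1],[2,98]).round(1),'z',np.median(q[:,2]).round(1))
E
python3 -c "
from h import *
box('side','side2',C,55,75,(-75,42,-35,35))"
```

```text
side 497 x [-52.3  22. ] y [-20.1  22.4] z 62.5
```

The pack has sprung 14 mm out. Next I'll lift, move over the pack and lower onto it.

apply_moves(series=[[0,0,-30,0,0,0,0],[0,0,-55,0,0,0,0.75],[-39,-1,0,0,0,0,0.75],[-38.5,0,0,0,0,0,0.75],[0,0,0,0,0,0,0.75],[0,0,35,0,0,0,0.75],[0,0,30,0,0,0,0.75],[0,0,0,0,0,0,0.75],[0,0,0,0,0,0,0.75]])

```text
time_s: 5.62
position: [0.4874, 0.4053, 0.0613]
tool_rot: [[0.881, 0.472, 0.002], [0.472, -0.881, 0.001], [0.002, -0.0, -1.0]]
ft_force: [-0.7, 1.0, 0.3]
grip_width: 0.0638
gripper_force: 0.0
```

```bash
python3 - <<'E'
from h import *
for n in('side',): snap(n,n+'3')
b=cv2.imread('pics/side3.png')[180:290,170:310]
cv2.imwrite('pics/c3.png',cv2.resize(b,None,fx=5,fy=5,interpolation=cv2.INTER_CUBIC))
E
```

```text
(no output)
```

View pics/c3.png

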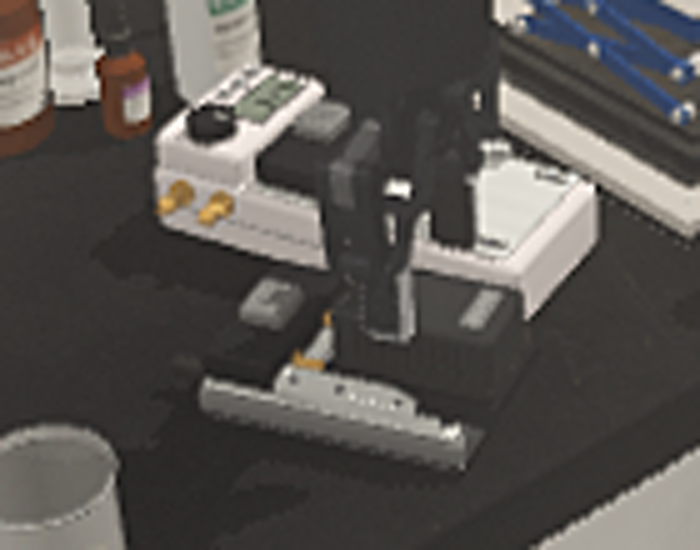

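The fingers straddle the pack, left finger at about (385,330) and right at about (455,240) in the crop. I'll lower and close.

apply_moves(series=[[0,0,13,0,0,0,0.75],[0,0,12,0,0,0,0.75],[0,0,0,0,0,0,0.75],[0,0,0,0,0,0,0.4],[0,0,0,0,0,0,0.4],[0,0,0,0,0,0,0.4],[0,0,0,0,0,0,0.4],[0,0,0,0,0,0,0.4]], grip_force=60)

```text
time_s: 6.68
position: [0.4864, 0.4051, 0.0358]
tool_rot: [[0.881, 0.473, 0.001], [0.473, -0.881, 0.001], [0.001, -0.0, -1.0]]
ft_force: [-2.8, 1.8, 5.6]
grip_width: 0.0432
gripper_force: 62.4
```

apply_moves(series=[[-2,0,0,0,0,0,0.4],[-4,0,0,0,0,0,0.4],[-4,0,0,0,0,0,0.4],[0,0,0,0,0,0,0.4]])

```text
time_s: 7.18
position: [0.478, 0.4004, 0.0358]
tool_rot: [[0.881, 0.473, 0.002], [0.473, -0.881, 0.001], [0.002, -0.0, -1.0]]
ft_force: [0.8, 4.6, 4.2]
grip_width: 0.0431
gripper_force: 62.4
```

apply_moves(series=[[-6,0,0,0,0,0,0.4],[-8,0,0,0,0,0,0.4],[-8,0,0,0,0,0,0.4],[-8,0,0,0,0,0,0.4],[-10,0,0,0,0,0,0.4],[-10,0,-1,0,0,0,0.4],[-10,0,-1,0,0,0,0.4],[-8,0,-2,0,0,0,0.4],[0,0,0,0,0,0,0.4]])

```text
time_s: 8.3
position: [0.4168, 0.3676, 0.0391]
tool_rot: [[0.881, 0.473, -0.001], [0.473, -0.881, -0.001], [-0.001, -0.0, -1.0]]
ft_force: [-0.5, -0.6, -4.4]
grip_width: 0.0432
gripper_force: 61.3
```

apply_moves(series=[[0,0,-35,0,0,0,0.4],[0,0,-38,0,0,3.4,0.4],[0,0,0,0,0,3.4,0.4],[0,0,0,0,0,0,0.4]])

```text
time_s: 8.8
position: [0.4176, 0.3679, 0.1123]
tool_rot: [[0.931, 0.365, -0.0], [0.365, -0.931, -0.0], [-0.0, 0.0, -1.0]]
ft_force: [0.0, -0.7, -3.7]
grip_width: 0.0427
gripper_force: 63.0
```

```bash
python3 -c "
from h import *
P=cloud(pickle.load(open('top0.pkl','rb'))).reshape(-1,3); P=P[~np.isnan(P[:,0])]
for y in np.arange(.1,.3,.02):
    m=(abs(P[:,1]-y)<.01)&(P[:,0]>.4)&(P[:,0]<.7)
    print(y.round(2),[(x.round(2),int(1000*P[m&(abs(P[:,0]-x)<.025),2].max())) for x in np.arange(.425,.7,.05) if (m&(abs(P[:,0]-x)<.025)).any()])
box('side','side4',(np.array([.4168,.3676]),U[1]),130,170,(-75,75,-35,35))
"
```

```text
0.1 [(np.float64(0.42), 14), (np.float64(0.48), 37), (np.float64(0.52), 650), (np.float64(0.57), 656), (np.float64(0.62), 654)]
0.12 [(np.float64(0.42), 11), (np.float64(0.48), 39), (np.float64(0.52), 655), (np.float64(0.57), 656), (np.float64(0.62), 654)]
0.14 [(np.float64(0.42), 9), (np.float64(0.48), 101), (np.float64(0.52), 655), (np.float64(0.57), 656), (np.float64(0.62), 654)]
0.16 [(np.float64(0.42), 12), (np.float64(0.48), 105), (np.float64(0.52), 656), (np.float64(0.57), 656), (np.float64(0.62), 655), (np.float64(0.68), 133)]
0.18 [(np.float64(0.42), 5), (np.float64(0.48), 95), (np.float64(0.52), 654), (np.float64(0.57), 656), (np.float64(0.62), 655), (np.float64(0.68), 622)]
0.2 [(np.float64(0.42), 6), (np.float64(0.48), 37), (np.float64(0.52), 134), (np.float64(0.57), 134), (np.float64(0.62), 536), (np.float64(0.68), 534)]
0.22 [(np.float64(0.42), 30), (np.float64(0.48), 37), (np.float64(0.52), 134), (np.float64(0.57), 135), (np.float64(0.62), 134), (np.float64(0.68), 135)]
0.24 [(np.float64(0.42), 32), (np.float64(0.48), 38), (np.float64(0.52), 38), (np.float64(0.57), 39), (np.float64(0.62), 39), (np.float64(0.68), 38)]
0.26 [(np.float64(0.42), 30), (np.float64(0.48), 33), (np.float64(0.52), 42), (np.float64(0.57), 5), (np.float64(0.62), 5), (np.float64(0.68), 6)]
0.28 [(np.float64(0.42), 4), (np.float64(0.48), 7), (np.float64(0.52), 48), (np.float64(0.57), 56), (np.float64(0.62), 5), (np.float64(0.68), 5)]
side 567 x [-37.7  31.5] y [-29.4  34.2] z 139.5
```

apply_moves(series=[[18.4,32,0,0,0,0,0.4],[18.5,32,0,0,0,0,0.4],[18.5,32,0,0,0,0,0.4],[0,0,20,0,0,0,0.4],[0,0,20,0,0,0,0.4],[0,0,6,0,0,0,0.4],[0,0,0,0,0,0,0.4]])

```text
time_s: 9.72
position: [0.5042, 0.2988, 0.0661]
tool_rot: [[0.931, 0.365, -0.001], [0.365, -0.931, -0.0], [-0.001, -0.0, -1.0]]
ft_force: [0.2, 0.2, -3.6]
grip_width: 0.0433
gripper_force: 62.8
```

```bash
python3 - <<'E'
from h import *
for n in('side','top'): snap(n,n+'5')
a=cv2.imread('pics/side5.png')[175:255,190:300]; b=cv2.imread('pics/top5.png')[110:230,190:290]
cv2.imwrite('pics/c4.png',cv2.resize(a,None,fx=7,fy=7,interpolation=cv2.INTER_CUBIC))
cv2.imwrite('pics/c5.png',cv2.resize(b,None,fx=4,fy=4,interpolation=cv2.INTER_CUBIC))
E
```

```text
(no output)
```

View pics/c4.png

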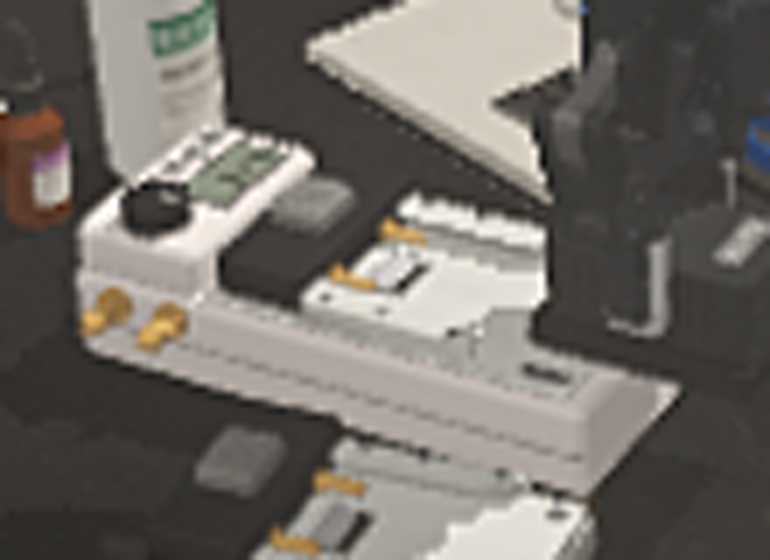

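The crop shows the pack level and in line, its nose at about (540,320) over the apron before the pump mouth. I'll lower it onto the apron.

apply_moves(series=[[0,0,4,0,0,0,0.4],[0,0,2.5,0,0,0,0.4],[0,0,0.5,0,0,0,0.4],[0,0,0,0,0,0,0.4]])

```text
time_s: 10.32
position: [0.5043, 0.2988, 0.0594]
tool_rot: [[0.931, 0.365, 0.0], [0.365, -0.931, 0.0], [0.0, -0.0, -1.0]]
ft_force: [1.0, -0.3, -4.8]
grip_width: 0.0428
gripper_force: 62.8
```

apply_moves(series=[[0,0,0.5,0,0,0,0.4],[0,0,0.3,0,0,0,0.4],[0,0,0,0,0,0,0.4]])

```text
time_s: 10.7
position: [0.5042, 0.2988, 0.0585]
tool_rot: [[0.931, 0.365, -0.0], [0.365, -0.931, -0.0], [-0.0, 0.0, -1.0]]
ft_force: [0.8, -0.6, -3.8]
grip_width: 0.0432
gripper_force: 62.8
```

apply_moves(series=[[0,0,0.4,0,0,0,0.4],[0,0,0.4,0,0,0,0.4],[0,0,0,0,0,0,0.4]])

```text
time_s: 11.08
position: [0.5043, 0.2988, 0.0578]
tool_rot: [[0.931, 0.365, 0.0], [0.365, -0.931, 0.0], [0.0, 0.0, -1.0]]
ft_force: [-0.7, -0.2, -2.5]
grip_width: 0.043
gripper_force: 63.0
```

apply_moves(series=[[0,0,0.4,0,0,0,0.4],[0,0,0.4,0,0,0,0.4],[0,0,0,0,0,0,0.4]])

```text
time_s: 11.45
position: [0.5044, 0.2988, 0.0576]
tool_rot: [[0.931, 0.365, 0.001], [0.365, -0.931, 0.0], [0.001, 0.0, -1.0]]
ft_force: [-3.5, -1.0, 5.6]
grip_width: 0.0433
gripper_force: 64.1
```

Contact at about z = 57.7. I'll ease up slightly and slide in.

apply_moves(series=[[0,0,-0.9,0,0,0,0.4],[5,0,0,0,0,0,0.4],[5,0,0,0,0,0,0.4],[4,0,0,0,0,0,0.4],[4,0,0,0,0,0,0.4],[4,0,0,0,0,0,0.4],[0,0,0,0,0,0,0.4]])

```text
time_s: 12.32
position: [0.5253, 0.3069, 0.0578]
tool_rot: [[0.931, 0.365, 0.001], [0.365, -0.931, 0.0], [0.001, 0.0, -1.0]]
ft_force: [0.4, 0.3, -0.7]
grip_width: 0.0429
gripper_force: 63.2
```

apply_moves(series=[[4,0,0,0,0,0,0.4],[4,0,0,0,0,0,0.4],[0,0,0,0,0,0,0.4]])

```text
time_s: 12.7
position: [0.5327, 0.3098, 0.0578]
tool_rot: [[0.931, 0.365, 0.001], [0.365, -0.931, 0.0], [0.001, 0.0, -1.0]]
ft_force: [0.7, 0.4, -1.2]
grip_width: 0.0429
gripper_force: 63.2
```

apply_moves(series=[[3,0,0,0,0,0,0.4],[3,0,0,0,0,0,0.4],[0,0,0,0,0,0,0.4]])

```text
time_s: 13.08
position: [0.5381, 0.312, 0.0578]
tool_rot: [[0.931, 0.365, 0.001], [0.365, -0.931, 0.0], [0.001, -0.0, -1.0]]
ft_force: [0.4, 0.2, -2.7]
grip_width: 0.0429
gripper_force: 63.2
```

apply_moves(series=[[3,0,0,0,0,0,0.4],[3,0,0,0,0,0,0.4],[3,0,0,0,0,0,0.4],[0,0,0,0,0,0,0.4]])

```text
time_s: 13.58
position: [0.5466, 0.3153, 0.0578]
tool_rot: [[0.931, 0.365, 0.001], [0.365, -0.931, 0.0], [0.001, 0.0, -1.0]]
ft_force: [0.7, -0.1, -2.0]
grip_width: 0.0428
gripper_force: 63.1
```

apply_moves(series=[[3,0,0,0,0,0,0.4],[3,0,0,0,0,0,0.4],[0,0,0,0,0,0,0.4]])

```text
time_s: 13.95
position: [0.5521, 0.3175, 0.0578]
tool_rot: [[0.931, 0.365, 0.001], [0.365, -0.931, 0.0], [0.001, -0.0, -1.0]]
ft_force: [0.5, 0.4, -1.1]
grip_width: 0.043
gripper_force: 63.1
```

apply_moves(series=[[3,0,0,0,0,0,0.4],[3,0,0,0,0,0,0.4],[2,0,0,0,0,0,0.4],[0,0,0,0,0,0,0.4]])

```text
time_s: 14.45
position: [0.5595, 0.3204, 0.0578]
tool_rot: [[0.931, 0.365, 0.001], [0.365, -0.931, 0.0], [0.001, -0.0, -1.0]]
ft_force: [1.0, -0.0, -2.2]
grip_width: 0.043
gripper_force: 63.1
```

apply_moves(series=[[2,0,0,0,0,0,0.4],[2,0,0,0,0,0,0.4],[2,0,0,0,0,0,0.4],[0,0,0,0,0,0,0.4]])

```text
time_s: 14.95
position: [0.5649, 0.3225, 0.0578]
tool_rot: [[0.931, 0.365, 0.0], [0.365, -0.931, 0.0], [0.0, -0.0, -1.0]]
ft_force: [-0.5, 0.0, -1.7]
grip_width: 0.0432
gripper_force: 63.1
```

apply_moves(series=[[2,0,0,0,0,0,0.4],[2,0,0,0,0,0,0.4],[0,0,0,0,0,0,0.4]])

```text
time_s: 15.32
position: [0.5677, 0.3237, 0.0578]
tool_rot: [[0.931, 0.365, -0.002], [0.365, -0.931, -0.001], [-0.002, 0.0, -1.0]]
ft_force: [-4.4, -2.3, 0.9]
grip_width: 0.0431
gripper_force: 63.7
```

apply_moves(series=[[2,0,0,0,0,0,0.4],[2,0,0,0,0,0,0.4],[0,0,0,0,0,0,0.4]])

```text
time_s: 15.7
position: [0.5714, 0.3251, 0.0579]
tool_rot: [[0.931, 0.365, -0.002], [0.365, -0.931, -0.001], [-0.002, 0.0, -1.0]]
ft_force: [-6.0, -2.0, 0.8]
grip_width: 0.0428
gripper_force: 63.5
```

apply_moves(series=[[2,0,0,0,0,0,0.4],[2,0,0,0,0,0,0.4],[0,0,0,0,0,0,0.4]])

```text
time_s: 16.08
position: [0.575, 0.3266, 0.0579]
tool_rot: [[0.931, 0.365, -0.002], [0.365, -0.931, -0.001], [-0.003, 0.0, -1.0]]
ft_force: [-5.9, -3.2, 1.6]
grip_width: 0.0429
gripper_force: 63.7
```

apply_moves(series=[[1,0,0,0,0,0,0.4],[1,0,0,0,0,0,0.4],[0,0,0,0,0,0,0.4]])

```text
time_s: 16.45
position: [0.5767, 0.3272, 0.0579]
tool_rot: [[0.931, 0.365, -0.003], [0.365, -0.931, -0.001], [-0.003, 0.0, -1.0]]
ft_force: [-6.8, -2.8, 1.6]
grip_width: 0.0434
gripper_force: 63.6
```

apply_moves(series=[[1,0,0,0,0,0,0.4],[0.5,0,0,0,0,0,0.4],[0,0,0,0,0,0,0.4]])

```text
time_s: 16.82
position: [0.578, 0.3277, 0.0579]
tool_rot: [[0.931, 0.365, -0.003], [0.365, -0.931, -0.001], [-0.003, 0.0, -1.0]]
ft_force: [-6.9, -3.4, 3.3]
grip_width: 0.043
gripper_force: 63.6
```

apply_moves(series=[[0.5,0,0,0,0,0,0.4],[0.5,0,0,0,0,0,0.4],[0,0,0,0,0,0,0.4]])

```text
time_s: 17.2
position: [0.5791, 0.3282, 0.0579]
tool_rot: [[0.931, 0.365, -0.003], [0.365, -0.931, -0.001], [-0.003, 0.0, -1.0]]
ft_force: [-7.2, -2.3, 2.9]
grip_width: 0.043
gripper_force: 63.6
```

apply_moves(series=[[0.5,0,0,0,0,0,0.4],[0.5,0,0,0,0,0,0.4],[0,0,0,0,0,0,0.4]])

```text
time_s: 17.58
position: [0.5798, 0.3285, 0.0579]
tool_rot: [[0.931, 0.365, -0.003], [0.365, -0.931, -0.001], [-0.003, 0.0, -1.0]]
ft_force: [-7.0, -3.4, 3.6]
grip_width: 0.043
gripper_force: 63.7
```

apply_moves(series=[[0.5,0,0,0,0,0,0.4],[0.5,0,0,0,0,0,0.4],[0,0,0,0,0,0,0.4]])

```text
time_s: 17.95
position: [0.5807, 0.3288, 0.0579]
tool_rot: [[0.931, 0.365, -0.003], [0.365, -0.931, -0.001], [-0.004, 0.0, -1.0]]
ft_force: [-7.8, -3.6, 4.1]
grip_width: 0.043
gripper_force: 63.7
```

apply_moves(series=[[0.5,0,0,0,0,0,0.4],[0.5,0,0,0,0,0,0.4],[0,0,0,0,0,0,0.4]])

```text
time_s: 18.32
position: [0.5808, 0.3288, 0.0579]
tool_rot: [[0.931, 0.365, -0.005], [0.365, -0.931, -0.002], [-0.006, 0.0, -1.0]]
ft_force: [-12.6, -4.7, 5.2]
grip_width: 0.0431
gripper_force: 64.2
```

apply_moves(series=[[0.5,0,0,0,0,0,0.4],[0.5,0,0,0,0,0,0.4],[0,0,0,0,0,0,0.4]])

```text
time_s: 18.7
position: [0.5808, 0.3289, 0.058]
tool_rot: [[0.931, 0.365, -0.008], [0.365, -0.931, -0.003], [-0.008, 0.0, -1.0]]
ft_force: [-15.2, -8.3, 9.2]
grip_width: 0.0432
gripper_force: 64.5
```

The force now rises against a stop. I'll back off gently to test whether the catch holds.

apply_moves(series=[[-1,0,0,0,0,0,0.4],[-1,0,0,0,0,0,0.4],[0,0,0,0,0,0,0.4]])

```text
time_s: 19.08
position: [0.5807, 0.3288, 0.0579]
tool_rot: [[0.931, 0.365, -0.003], [0.365, -0.931, -0.001], [-0.003, 0.0, -1.0]]
ft_force: [-8.0, -3.8, 2.6]
grip_width: 0.0429
gripper_force: 63.5
```

apply_moves(series=[[-1,0,0,0,0,0,0.4],[-1,0,0,0,0,0,0.4],[0,0,0,0,0,0,0.4]])

```text
time_s: 19.45
position: [0.5797, 0.3284, 0.0578]
tool_rot: [[0.931, 0.365, -0.001], [0.365, -0.931, -0.0], [-0.001, -0.0, -1.0]]
ft_force: [-5.4, -1.6, 1.4]
grip_width: 0.0424
gripper_force: 63.4
```

apply_moves(series=[[-0.5,0,0,0,0,0,0.4],[-0.5,0,0,0,0,0,0.4],[0,0,0,0,0,0,0.4]])

```text
time_s: 19.82
position: [0.5791, 0.3281, 0.0578]
tool_rot: [[0.931, 0.365, -0.0], [0.365, -0.931, -0.0], [-0.0, -0.0, -1.0]]
ft_force: [-4.4, -1.0, 1.1]
grip_width: 0.0434
gripper_force: 63.4
```

apply_moves(series=[[-0.5,0,0,0,0,0,0.4],[-0.5,0,0,0,0,0,0.4],[0,0,0,0,0,0,0.4]])

```text
time_s: 20.2
position: [0.5789, 0.328, 0.0578]
tool_rot: [[0.931, 0.365, 0.002], [0.365, -0.931, 0.001], [0.002, -0.0, -1.0]]
ft_force: [2.0, 0.9, -3.2]
grip_width: 0.043
gripper_force: 62.9
```

apply_moves(series=[[-0.5,0,0,0,0,0,0.4],[-0.5,0,0,0,0,0,0.4],[0,0,0,0,0,0,0.4]])

```text
time_s: 20.58
position: [0.5788, 0.3279, 0.0579]
tool_rot: [[0.931, 0.365, 0.004], [0.365, -0.931, 0.002], [0.004, -0.0, -1.0]]
ft_force: [7.7, 4.9, -6.8]
grip_width: 0.043
gripper_force: 62.5
```

The pack doesn't move under a 9 N backward pull, so it is latched. I'll relax the load, open and rise.

apply_moves(series=[[1.2,0,0,0,0,0,0.4],[0,0,0,0,0,0,0.4],[0,0,0,0,0,0,0.75],[0,0,0,0,0,0,0.75],[0,0,0,0,0,0,0.75],[0,0,-10,0,0,0,0.75],[0,0,-30,0,0,0,0.75],[0,0,-50,0,0,0,0.75],[-55,0,-20,0,0,0,0.75],[-55,0,0,0,0,0,0.75],[-55,0,0,0,0,0,0.75],[0,0,0,0,0,0,0.75]])

```text
time_s: 22.08
position: [0.4213, 0.2667, 0.1687]
tool_rot: [[0.931, 0.365, -0.002], [0.365, -0.931, -0.001], [-0.002, -0.0, -1.0]]
ft_force: [0.9, 0.4, 0.2]
grip_width: 0.0639
gripper_force: 0.0
```

```bash
python3 - <<'E'
from h import *
box('side','side6',U,78,96,(-60,42,-35,35))
a=cv2.imread('pics/side6.png')[170:280,180:310]
cv2.imwrite('pics/c6.png',cv2.resize(a,None,fx=5,fy=5,interpolation=cv2.INTER_CUBIC))
E
```

```text
side 374 x [-39.  35.] y [-19.5  23.1] z 84.5
```

View pics/c6.png

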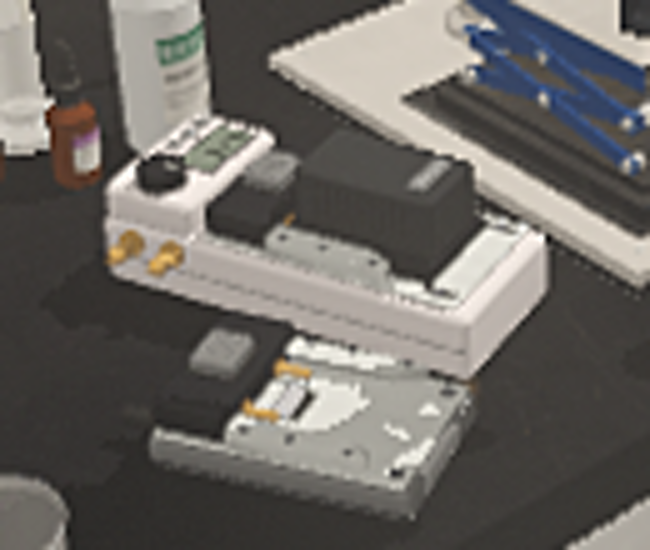

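The pack sits seated in the pump's rails, around (385,200) in the crop, with its x at about 0 and the arm clear. I'll hand the job in.

```bash
python3 -c "
from rig import env
print(env.close_job())"
```

```text
the job is handed in; nothing more can be done
None
```

The pack is out of the charger and latched in the pump: it held against a 9 N backward pull before I let go. The arm is clear, and I handed the job in after about 22 s of robot time; no verdict came back.

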